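Close the mixing pot with its twist lid

TASK

Close the white pot with the twist lid that fits it: rest the lid level on the pot's neck with its grip bar about 45 degrees clockwise (seen from above) of the line of the pot's handle, turn it back anticlockwise until the bar is in line with the handle and let it down past the thread starts, then tighten it clockwise until it stops and let go. Leave the wide lid where it lies.

Things in the scene. Friction and masses are not known exactly. Their poses are not given: they have to be found in the camera images.
- lid_center (a point): Lid to use: round grey plastic twist lid, 100 mm diameter, the middle-sized of three (others 130 and 64). Cap 28 mm tall, open side down on the bench; on top a straight grip bar 64 long, 16 thick, 28 high, so 56 mm in all; 90 g. Point: centre of the cap's flat top at the bar's root, 28 mm above the underside. x along the bar, z up. Grip the bar across its thickness. Same after a half turn.
- lid_end (a point): Middle of one end face of that lid's bar: 32 mm from lid_center along the lid's x, 14 mm above it; same axes. Two lugs inside the skirt's bottom edge lie below the bar's two ends. Resting on the pot's thread segments, lid_center is 16 mm above pot_mouth; with the bar within 14 degrees of the handle's line the lid goes down 12 mm and sits on the rim, lid_center 4 mm above pot_mouth.
- pot_mouth (a point): Open white pot, 104 mm diameter, clamped fast in a round holder; loop handle on one side. Point: centre of its rim, 130 mm above the bench; z up, x level towards the handle. Neck tapers from 48 mm at the rim to 66; two thread segments 86 mm across, tops 12 mm below the rim, gaps at handle side and opposite. Let down, the lid turns 78 degrees clockwise to a hard stop; 4 mm side play.
- wide_lid_center (a point): The wrong lid, not to be moved: a like grey plastic twist lid with the same bar but 130 mm in diameter. Point: centre of its cap's flat top, 28 mm above the bench; x along its bar, z up.

How it is judged:
On the way, in this order (a step that is already met when the one before it is completed fails the run):
1. the lid rests level on the thread segments (lid_center 12 to 20 mm above pot_mouth, 10 mm off axis at most), its bar about 45 (20 to 70) degrees clockwise of the handle's line (z of lid_center in the frame of pot_mouth between 0.012 and 0.02 m and horizontal distance between lid_center and pot_mouth below 0.01 m and angle between lid_center's own z axis and vertical below 0.14 rad and ((x of lid_end in the frame of pot_mouth above 0.009 m and y of lid_end in the frame of pot_mouth below -0.009 m) or (x of lid_end in the frame of pot_mouth below -0.009 m and y of lid_end in the frame of pot_mouth above 0.009 m))), for 0.2 s.
2. turned back, the lid is down past the thread starts (lid_center under 8 mm above pot_mouth), level, its bar within 30 degrees of the handle's line (z of lid_center in the frame of pot_mouth between -0.002 and 0.008 m and horizontal distance between lid_center and pot_mouth below 0.01 m and angle between lid_center's own z axis and vertical below 0.14 rad and angle between the x axis of lid_center and the x axis of pot_mouth, either way round below 0.52 rad), for 0.1 s.
At the end, for the whole second after the job is handed in: the lid sits level (within 8 degrees) and down on the pot's rim (lid_center less than 8 mm above pot_mouth and within 10 mm of its axis), tightened at least 60 degrees clockwise from the handle's line, and let go; the wide lid lies where it was, within 30 mm (z of lid_center in the frame of pot_mouth between -0.002 and 0.008 m and horizontal distance between lid_center and pot_mouth below 0.01 m and angle between lid_center's own z axis and vertical below 0.14 rad and angle between the x axis of lid_center and the x axis of pot_mouth, either way round above 1.05 rad); the robot touches nothing.
It fails at once if the wide lid is moved by more than 30 mm (distance of wide_lid_center from where it was at the start of the episode above 0.03 m).
It also fails if it takes over 48 s, if anything falls off the work surface, if the arm or the gripper's body presses on something with over 40 N, if the wrist force passes 120 N, or if a joint passes its speed limit or range.

ROBOT

A 7-joint arm with a two-finger parallel gripper is mounted at the origin on the work surface. World frame = base frame: x ahead of the robot, y to its left, z up, the work surface at z = 0. Lengths are in m, angles in rad, forces in N, time in s.
With the tool pointing down it reaches from about 0.425 to 0.825 m from the base axis. Payload 3.6 kg.
Tool frame: the origin (TCP) lies where the fingers leave the gripper's body, on its centre line; the fingertips stand 73 mm ahead of it and the grasp point (between the pads) lies 54 mm ahead of it; z points along the fingers, y is the line along which they close (so a half turn about z gives the same grasp; the last joint's range is limited). The gripper opens to 85 mm and grips with 20 to 120 N. Pads are 22 mm wide; open, the fingers measure 114 mm over their backs; the gripper's body (76 mm by 85 mm) begins 54 mm behind the grasp point. The pads swing forward as they close: fully open they stand 13 mm farther back than shut.
Start: joints at [1.232, 0.615, -0.013, 1.423, 0.008, 1.103, -0.04], TCP at [0.199, -0.619, 0.304] pointing down, gripper open.
Joint ranges: [-3.12, 3.12], [-0.3, 2.06], [-1.34, 1.32], [0.26, 2.42], [-1.36, 4.5], [0.01, 1.98], [-2.84, 2.84]. Speed limits (rad/s): [2.79, 2.79, 3.14, 3.14, 3.14, 3.14, 3.14].

INTERFACE

Orientations are given as a unit quaternion [x, y, z, w].
In Python, from station import arm, snapshot, camera_info, ticket gives the robot as it stands. Calls block until the motion is done:
- arm.movep(position, orientation): joint-space move of the TCP to a pose.
- arm.line_to(position, velocity=0.15, ori=None): straight line of the TCP; ori=None keeps the orientation; velocity is the mean speed in m/s.
- arm.move_j(angles): joint-space move.
- arm.move_gripper(opening, effort=None): opening from 0.0 (shut) to 1.0 (fully open); effort is the grip in N (None keeps the last); returns when the fingers have stopped.
- arm.pause(seconds).
- arm.ik(position, orientation): joint angles nearest the present ones, or None.
- snapshot(name): name is "side" or "top"; returns the picture (420x560x3 uint8, blue, green, red); there is no depth.
- camera_info(name): a dict with "fx", "fy", "cx", "cy" (pixels), "R" (3x3) and "t" (3): a world point X has camera coordinates R X + t. Camera axes: x right, y down, z forward; pixel columns grow to the right and rows downward; lengths in m; the calibration is good to about 2 mm. A picture is of the moment at which its call begins. camera_info takes no time and is no camera call.
A pose or a line that the arm cannot do raises arm.MotionError and nothing moves.
- ticket.finish_job(): hands the job in; it is judged then, once.
Readings, each from a call of its own:
- arm.read_time(): time.
- arm.read_joint_positions(): joint angles.
- arm.read_dq(): joint speeds.
- arm.read_effort(): joint torques, N m.
- arm.read_tool_pos(): TCP position.
- arm.read_eef_rot(): TCP orientation.
- arm.read_ft_force(): force on the tool from outside, world axes, zero at the start.
- arm.read_wrist_torque(): the same for the moment, N m.
- arm.read_opening(): opening from 0.0 (shut) to 1.0 (fully open).
- arm.read_finger_force(): force on a finger pad.
Only numpy, scipy, OpenCV 4.12 (cv2) and the standard library are available. Lean on these libraries where they do the work, as an engineer would, in place of code of your own. Each camera call takes 0.05 s, during which the arm holds its last target. There are 200 camera calls.

## Working session

There is one attempt and no reset: what is moved stays moved. The work goes in short steps, each a Python script; the robot and the scene stay as the last script left them, time stands still between calls to the robot, and variables do not carry over. Pictures are saved under pics/ and viewed, at most 10 in all, crops included, and the job is handed in when it is done.

```bash
mkdir -p pics; python3 - <<'E'
from station import arm, snapshot, camera_info
import cv2
for n in("top","side"):
    cv2.imwrite(f"pics/{n}0.png",snapshot(n)); c=camera_info(n); print(n,c)
print(arm.read_eef_rot(),arm.read_time())
E
```

```text
top {'fx': 470.41602484036525, 'fy': 470.41602484036525, 'cx': 273.18378256815885, 'cy': 210.39640816404724, 'R': array([[ 0.00995424, -0.99977814,  0.01856295],
       [-0.98938652, -0.01253865, -0.14476568],
       [ 0.14496632, -0.0169249 , -0.98929182]]), 't': array([-0.01597198,  0.53848143,  1.06265392])}
side {'fx': 400.46594907244366, 'fy': 400.46594907244366, 'cx': 285.855644363447, 'cy': 207.57771530754846, 'R': array([[-0.74072227, -0.67178149,  0.00633632],
       [-0.46424625,  0.50502602, -0.72761538],
       [ 0.48559853, -0.54190253, -0.68595606]]), 't': array([0.41389158, 0.33582043, 0.50483293])}
[ 9.87862189e-01  1.55328575e-01 -1.87993816e-04 -1.13746480e-03] 0.1
```

View pics/top0.png

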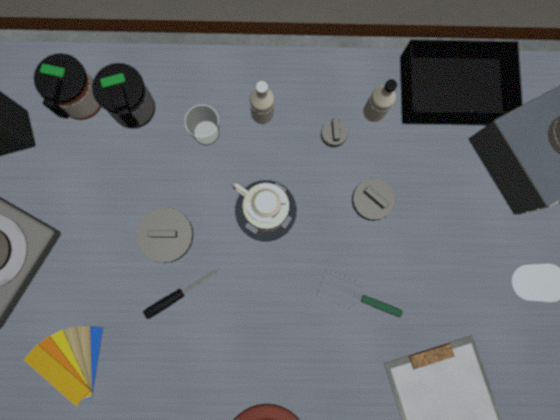

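View pics/side0.png

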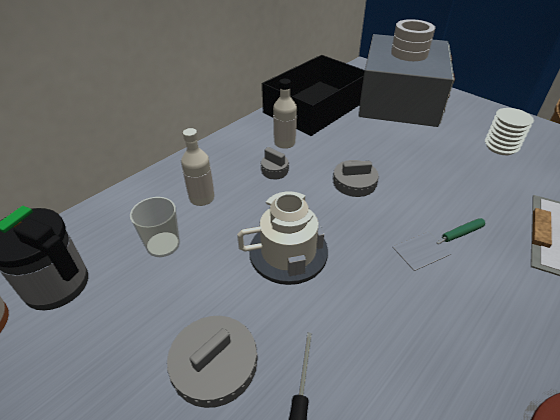

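Top: the wide lid is at (164,235), the pot at (266,206) with its handle toward (238,186), the 100 mm lid at (374,200) with its bar running (366,190)–(388,206), and the small lid at (335,131). I'll take enlarged crops next.

```bash
python3 - <<'E'
import cv2,numpy as np
t=cv2.imread("pics/top0.png");s=cv2.imread("pics/side0.png")
a=cv2.resize(t[170:250,220:300],(400,400),interpolation=cv2.INTER_CUBIC)
b=cv2.resize(t[170:230,344:404],(400,400),interpolation=cv2.INTER_CUBIC)
cv2.imwrite("pics/crop.png",cv2.convertScaleAbs(np.hstack([a,b]),alpha=1.3))
a=cv2.resize(s[180:280,235:335],(400,400),interpolation=cv2.INTER_CUBIC)
b=cv2.resize(s[145:205,325:385],(400,400),interpolation=cv2.INTER_CUBIC)
cv2.imwrite("pics/crop2.png",np.hstack([a,b]))
E
```

```text
(no output)
```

View pics/crop.png

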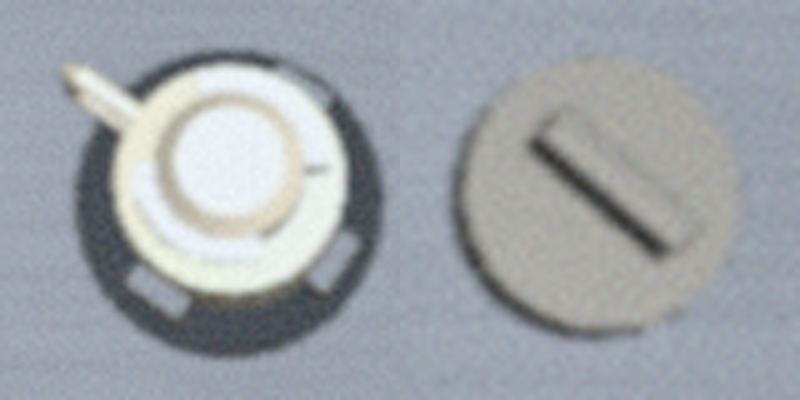

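View pics/crop2.png

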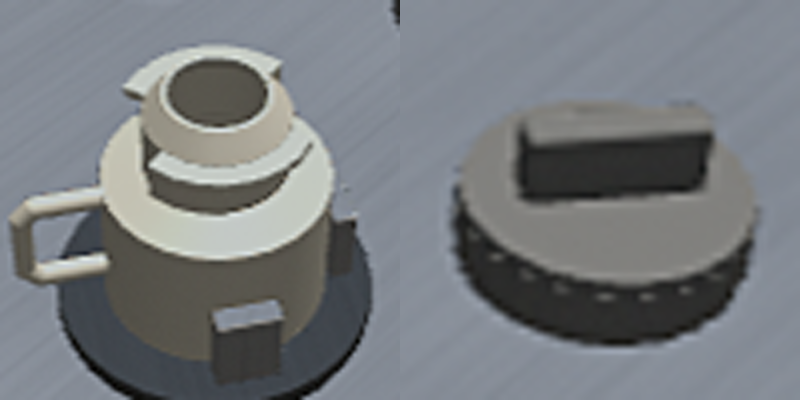

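Crops: in top the mouth opening is centred at about (266,201.4), with the handle's outer end at about (234.4,184.4). The lid cap disc is centred at about (374,199.5). In side the mouth is at (289.3,203). The thread gaps agree with the handle's line.

```bash
cat > h.py <<'E'
import numpy as np,cv2
from scipy.spatial.transform import Rotation as Ro
from station import arm,snapshot,camera_info,ticket
def ray(cam,uv):
    c=camera_info(cam);R=np.array(c["R"]);t=np.array(c["t"])
    d=R.T@np.array([(uv[0]-c["cx"])/c["fx"],(uv[1]-c["cy"])/c["fy"],1]);return -R.T@t,d/np.linalg.norm(d)
def onz(cam,uv,z):
    o,d=ray(cam,uv);return o+d*(z-o[2])/d[2]
def tri(a,b):
    (o1,d1),(o2,d2)=ray("top",a),ray("side",b)
    s=np.linalg.lstsq(np.c_[d1,-d2],o2-o1,rcond=None)[0]
    p,q=o1+s[0]*d1,o2+s[1]*d2;return (p+q)/2,np.linalg.norm(p-q)
def q(psi): return (Ro.from_euler('z',psi)*Ro.from_euler('x',np.pi)).as_quat()
E
python3 - <<'E'
from h import *
np.set_printoptions(precision=4,suppress=True)
print("mouth top",onz("top",(266,201.4),.13),"side",onz("side",(289.3,203),.13),tri((266,201.4),(289.3,203)))
m=tri((266,201.4),(289.3,203))[0]
print("handle tip",tri((234.4,184.4),(240.5,232.5)))
for z in(.07,.08,.09,.1):
    a,b=onz("top",(234.4,184.4),z),onz("top",(245,193.6),z)
    mt=onz("top",(266,201.4),.13);f=lambda v:np.degrees(np.arctan2(v[1],v[0]))
    print(z,f(a-mt),f(a-b),np.linalg.norm((a-mt)[:2]))
t=cv2.imread("pics/top0.png").astype(int)
k=((t[...,0]-t[...,2]<8)&(t.sum(2)>250)).astype(np.uint8);k[:,:344]=0;k[:,404:]=0;k[:170]=0;k[230:]=0
k=cv2.morphologyEx(k,cv2.MORPH_OPEN,np.ones((3,3)))
c=max(cv2.findContours(k,0,1)[0],key=cv2.contourArea);e=cv2.fitEllipse(cv2.convexHull(c));print("lid",e,onz("top",e[0],.028))
print("scale",[np.linalg.norm(onz("top",e[0],.028)-onz("top",(e[0][0]+50*1,e[0][1]),.028))/50])
# bar root edge (top), at z=.028 in the lower-left side
u=lambda x,y:(344+(x-400)*60/400,170+y*60/400)
a,b=onz("top",u(534,152),.028),onz("top",u(660,254),.028);print("root edge",a,b,f(b-a))
v=lambda x,y:(325+(x-400)*60/400,145+y*60/400)
a,b=onz("side",v(522,200),.028),onz("side",v(704,190),.028);print("root side",a,b,f(b-a))
a,b=onz("side",v(528,140),.056),onz("side",v(712,130),.056);print("top edge side",a,b,f(b-a))
E
```

```text
mouth top [0.5447 0.0073 0.13  ] side [0.5449 0.0079 0.13  ] (array([0.545 , 0.0075, 0.1296]), np.float64(0.0004309444183537409))
handle tip (array([0.5919, 0.08  , 0.0798]), np.float64(0.0016894717750057236))
0.07 56.331186221429 49.46501688353046 0.08746970941282572
0.08 57.206193821592315 49.46501688353034 0.08579765404234309
0.09 58.11576213193971 49.465016883530346 0.08414640144248886
0.1 59.06149335641582 49.465016883530225 0.08251720047612424
lid ((373.76190185546875, 198.53662109375), (40.64889144897461, 42.90856170654297), 123.69477844238281) [ 0.5719 -0.2497  0.028 ]
scale [np.float64(0.002400205373672343)]
root edge [ 0.5855 -0.2268  0.028 ] [ 0.5491 -0.2713  0.028 ] -129.30452079971872
root side [ 0.5906 -0.2259  0.028 ] [ 0.5486 -0.2718  0.028 ] -132.38672582608686
top edge side [ 0.5891 -0.2222  0.056 ] [ 0.5478 -0.2676  0.056 ] -132.29036723851874
```

```bash
python3 - <<'E'
from h import *
np.set_printoptions(precision=3,suppress=True)
L=np.array([.573,-.252]);psi=np.radians(49)
for base in(0,np.pi,-np.pi):
    for p,a in((L,49),((.545,.0075),12),((.545,.0075),57),((.545,.0075),-28)):
        j=arm.ik([*p,.22],q(np.radians(a)+base));print(base,a,None if j is None else np.array(j))
arm.move_gripper(.6,40)
arm.movep([*L,.22],q(psi)); arm.line_to([*L,.106],.12)
print(arm.read_ft_force(),arm.read_tool_pos())
arm.move_gripper(0.0,60);print(arm.read_opening(),arm.read_finger_force(),arm.read_ft_force(),arm.read_joint_positions())
arm.line_to([*L,.17],.12);print(arm.read_ft_force(),arm.read_opening(),arm.read_time())
for n in("top","side"):cv2.imwrite(f"pics/{n}1.png",snapshot(n))
E
```

```text
0 49 [ 0.479  0.667 -0.169  1.594  0.134  0.892 -0.453]
0 12 [ 0.021  0.555 -0.114  1.829  0.087  0.762 -1.5  ]
0 57 [ 0.136  0.568 -0.29   1.825  0.22   0.78  -0.844]
0 -28 [-0.08   0.553  0.04   1.832 -0.03   0.757 -2.084]
3.141592653589793 49 [ 0.958  0.933 -1.151  1.577  0.89   1.233  2.068]
3.141592653589793 12 [ 0.442  0.674 -0.798  1.816  0.601  0.912  1.149]
3.141592653589793 57 [ 0.6    0.827 -1.151  1.812  0.853  1.101  1.699]
3.141592653589793 -28 [ 0.366  0.634 -0.662  1.818  0.5    0.863  0.546]
-3.141592653589793 49 [ 0.958  0.933 -1.151  1.577  0.89   1.233  2.068]
-3.141592653589793 12 [ 0.442  0.674 -0.798  1.816  0.601  0.912  1.149]
-3.141592653589793 57 [ 0.6    0.827 -1.151  1.812  0.853  1.101  1.699]
-3.141592653589793 -28 [ 0.366  0.634 -0.662  1.818  0.5    0.863  0.546]
[ 0.077 -0.644  0.284] [ 0.574 -0.252  0.107]
0.1763443319362123 60.948450565338135 [-0.709 -0.59   2.916] [ 0.463  0.814 -0.142  1.672  0.167  0.666 -0.482]
[-0.137  0.257 -1.808] 0.17333530120002436 4.6417
```

View pics/side1.png

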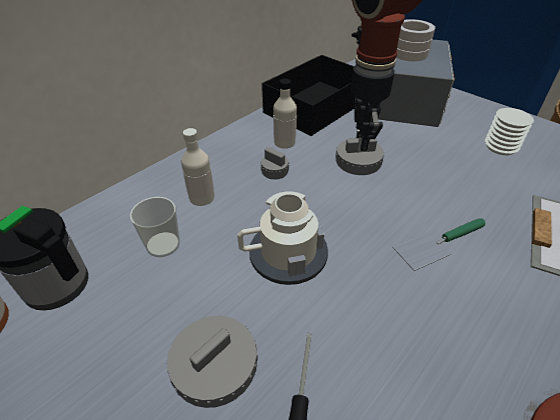

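The lid is lifted and held level at about (359,155) in the side view. Next I'll carry it over the pot and measure its offset there.

```bash
python3 - <<'E'
from h import *
np.set_printoptions(precision=4,suppress=True)
L=np.array([.573,-.252]);P=np.array([.545,.0075])
arm.line_to([*L,.28],.2)
arm.movep([*P,.28],q(np.radians(12))); arm.line_to([*P,.25],.15)
print(arm.read_tool_pos(),arm.read_ft_force(),arm.read_opening(),arm.read_time())
S=[snapshot(n) for n in("top","side")]
for n,s in zip(("top","side"),S):cv2.imwrite(f"pics/{n}2.png",s)
a=cv2.resize(S[0][160:240,225:305],(400,400),interpolation=cv2.INTER_CUBIC)
b=cv2.resize(S[1][130:230,240:340],(400,400),interpolation=cv2.INTER_CUBIC)
cv2.imwrite("pics/crop3.png",cv2.convertScaleAbs(np.hstack([a,b]),alpha=1.3))
E
```

```text
[0.5449 0.0059 0.2494] [ 0.7733  0.3336 -0.2684] 0.1698940438838219 6.8083
```

View pics/crop3.png

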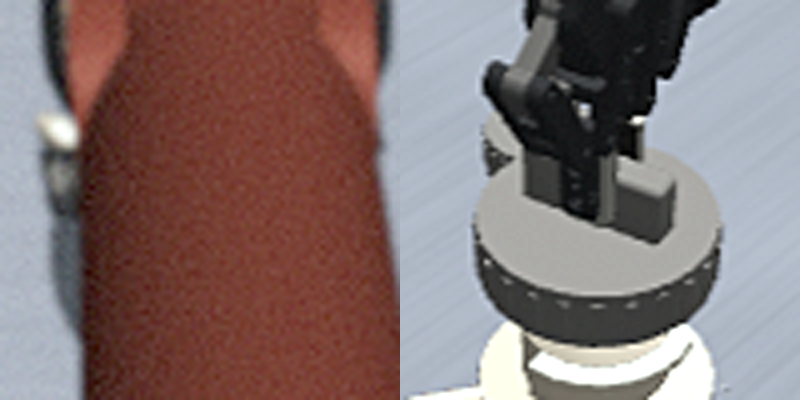

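The top view is blocked by the arm. In the side crop the cap's top disc spans columns 474–721, with its lowest edge at row about 307. I'll compare that with the projection expected for a centred lid.

```bash
python3 - <<'E'
from h import *
c=camera_info("side");a=np.linspace(0,6.283,200)
def ext(x,y,z):
    X=np.c_[x+.05*np.cos(a),y+.05*np.sin(a),0*a+z]@np.array(c["R"]).T+c["t"]
    u=X[:,0]/X[:,2]*c["fx"]+c["cx"];v=X[:,1]/X[:,2]*c["fy"]+c["cy"]
    return np.round([(u.min()-240)*4+400,(u.max()-240)*4+400,(v.max()-130)*4,(v.min()-130)*4])
from scipy.optimize import least_squares
for z in(.1685,.1705): print(z,ext(.5449,.0059,z),least_squares(lambda p:(ext(*p,z)-[474,721,307,0])[:3],[.545,.006],diff_step=1e-2).x)
E
```

```text
0.1685 [478. 725. 304. 145.] [0.54614654 0.00627529]
0.1705 [478. 725. 300. 141.] [0.545 0.006]
```

```bash
python3 - <<'E'
from h import *
np.set_printoptions(precision=4,suppress=True)
P=np.array([.544,.0075])
z=.25
while z>.218:
    z-=.003 if z>.232 else .001
    arm.line_to([*P,z],.05)
    f=arm.read_ft_force()
    if z<.235: print(round(z,3),arm.read_tool_pos(),f)
    if f[2]>8: break
arm.pause(.4);print(arm.read_tool_pos(),arm.read_ft_force(),arm.read_wrist_torque(),arm.read_opening(),arm.read_time())
s=snapshot("side");cv2.imwrite("pics/side3.png",s)
cv2.imwrite("pics/crop4.png",cv2.resize(s[150:260,230:350],(720,600*11//12),interpolation=cv2.INTER_CUBIC))
E
```

```text
0.232 [0.5439 0.0075 0.2318] [ 0.002  -0.2514  0.1851]
0.231 [0.544  0.0075 0.231 ] [-1.5598 -0.5065 -0.7957]
0.23 [0.544  0.0075 0.23  ] [-0.4837 -0.076  -1.3394]
0.229 [0.544  0.0075 0.2289] [ 0.4953 -0.0718 -0.1008]
0.228 [0.5439 0.0075 0.2279] [ 0.495   0.4131 -0.2696]
0.227 [0.5439 0.0075 0.2269] [ 1.0568 -0.1469 -0.5122]
0.226 [0.5439 0.0075 0.2259] [-0.0546  0.5893 -1.2546]
0.225 [0.544  0.0075 0.2249] [-0.1984 -0.033  -1.1657]
0.224 [0.544  0.0075 0.2248] [-2.654   0.2538  5.5592]
0.223 [0.544  0.0075 0.2248] [-4.0723  0.0687 11.5612]
[0.544  0.0075 0.2248] [-4.1034 -0.1942  9.921 ] [-0.0155  0.835   0.0297] 0.16838867249600012 11.0583
```

View pics/crop4.png

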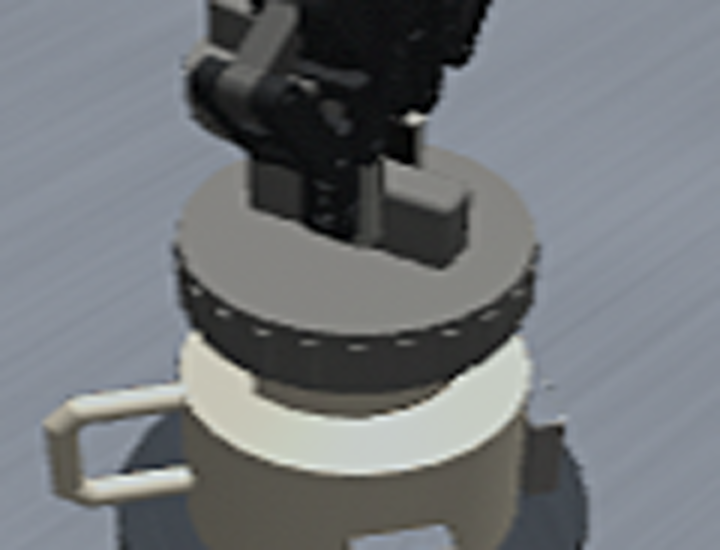

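The lid rests level on the segments at the expected height (15.8 mm above the mouth). Now I'll turn it back to the handle's line in small steps and then press it down.

```bash
python3 - <<'E'
from h import *
np.set_printoptions(precision=4,suppress=True)
P=np.array([.543,.0075])
for a in np.arange(17,58,5):
    arm.movep([*P,.224],q(np.radians(a)))
    print(a,arm.read_tool_pos(),arm.read_ft_force(),arm.read_wrist_torque()[2],arm.read_time())
z=.224
while z>.2105:
    z-=.0015
    arm.line_to([*P,z],.05);f=arm.read_ft_force();print(round(z,4),arm.read_tool_pos(),f)
    if f[2]>15: break
print(arm.read_opening(),arm.read_time(),Ro.from_quat(arm.read_eef_rot()).as_euler('ZYX',degrees=True))
cv2.imwrite("pics/side4.png",snapshot("side"))
E
```

```text
17 [0.5434 0.0075 0.2248] [-1.0311 -0.108   6.0759] 0.18411914817871483 11.3583
22 [0.5437 0.0075 0.2248] [-0.6272 -0.1333  6.5016] 0.16301039933466555 11.6083
27 [0.5439 0.0076 0.2248] [-0.1254  1.1218  5.573 ] 0.11924811757439616 11.8583
32 [0.544  0.0076 0.2248] [-0.5459  0.9019  4.7399] 0.14681945997991894 12.1083
37 [0.5439 0.0076 0.2247] [-0.2775  0.47    6.1482] 0.10006350428312585 12.3583
42 [0.5432 0.0072 0.2236] [ 0.7341  0.3163 -1.3758] 0.04182206231024167 12.6083
47 [0.5424 0.0073 0.2232] [-0.3329  0.034  -1.7067] 0.019734005425301515 12.8583
52 [0.5428 0.0074 0.2237] [ 0.443  -0.1372 -1.0972] 0.01500842690183998 13.1083
57 [0.5429 0.0075 0.2239] [-0.1795  0.5051 -1.0504] 0.004276546825015833 13.3583
0.2225 [0.5429 0.0075 0.2224] [ 0.5933  0.3517 -1.0095]
0.221 [0.5429 0.0075 0.2209] [-0.0864  0.3065 -1.2463]
0.2195 [0.5429 0.0075 0.2194] [ 0.6431  0.452  -1.6827]
0.218 [0.5429 0.0075 0.2179] [-0.1663 -0.5471 -1.3531]
0.2165 [0.5429 0.0075 0.2164] [ 0.2863  0.0831 -1.1072]
0.215 [0.5429 0.0075 0.2149] [ 0.269   1.2794 -1.4417]
0.2135 [0.5429 0.0075 0.2134] [-0.1661 -0.3419 -0.8777]
0.212 [0.5432 0.0076 0.2127] [-0.9067 -0.0505  4.174 ]
0.2105 [0.5432 0.0076 0.2126] [-4.4735 -1.2423 13.3577]
0.1749177345600343 15.6083 [ 56.9943  -0.0161 179.9194]
```

It dropped the full 12 mm onto the rim. Tightening clockwise next.

```bash
python3 - <<'E'
from h import *
np.set_printoptions(precision=4,suppress=True)
P=np.array([.543,.0075]);a=57
while a>-28:
    a-=5 if a>-8 else 2
    arm.movep([*P,.2125],q(np.radians(a)));t=arm.read_wrist_torque()[2]
    print(a,round(Ro.from_quat(arm.read_eef_rot()).as_euler('ZYX',degrees=True)[0],1),arm.read_ft_force(),round(t,3),arm.read_opening())
    if abs(t)>1.2: break
print(arm.read_time(),arm.read_tool_pos())
arm.move_gripper(.5);p=arm.read_tool_pos()
arm.line_to([*P,p[2]+.1],.12)
arm.movep([.5,-.25,.4],q(np.radians(20)))
print(arm.read_time());s=[snapshot(n) for n in("top","side")]
a=cv2.resize(s[0][160:240,225:305],(400,400),interpolation=cv2.INTER_CUBIC)
b=cv2.resize(s[1][150:250,240:340],(400,400),interpolation=cv2.INTER_CUBIC)
cv2.imwrite("pics/crop5.png",cv2.convertScaleAbs(np.hstack([a,b]),alpha=1.3))
E
```

```text
52 52.1 [-0.6834 -0.4643  3.9596] -0.081 0.17281230058853234
47 47.2 [0.4623 0.3565 2.9066] -0.077 0.17176296238342567
42 42.2 [ 1.4069 -0.1251  3.365 ] -0.049 0.1720263178404789
37 37.2 [ 1.4575 -0.7625  3.7231] -0.05 0.1746351682177397
32 32.2 [ 1.5356 -1.1113  4.5441] -0.138 0.17581556974054985
27 27.2 [-0.6835 -0.3311  6.0199] -0.061 0.1733609228408348
22 22.2 [ 0.0033 -0.5577  4.6965] -0.066 0.17540256911686697
17 17.2 [-0.0803  0.0174  5.1716] -0.08 0.176904471195966
12 12.2 [ 0.6324 -0.002   5.903 ] -0.058 0.17481737753987855
7 7.2 [0.2573 0.6783 5.4954] -0.091 0.17374637530242043
2 2.2 [0.1597 0.5492 5.1205] -0.135 0.1739739958065418
-3 -2.8 [ 1.2209 -0.6732  5.3144] -0.1 0.17729849864753547
-8 -7.8 [-0.0634 -0.2522  5.9365] -0.139 0.16829525231029385
-10 -9.8 [ 0.3203 -0.3744  5.6232] 0.01 0.1724929025165146
-12 -11.8 [ 0.7464 -0.0019  5.2353] 0.046 0.17382981928835908
-14 -13.8 [ 0.1904 -0.5142  5.193 ] 0.007 0.16926639471597235
-16 -15.8 [ 0.2017 -0.057   5.502 ] -0.006 0.1737740899790697
-18 -17.8 [-0.402   0.6066  5.3525] -0.046 0.173215997902073
-20 -19.7 [ 0.7971 -0.0451  5.3234] 0.047 0.17604015208711618
-22 -21.8 [1.7965 1.6445 4.2309] 0.16 0.1726615112878579
-24 -23.6 [3.0155 2.286  3.7699] 1.014 0.1719098314037398
-26 -25.6 [3.7031 3.0267 3.6339] 1.731 0.17378953310682263
21.1583 [0.5438 0.0084 0.2127]
23.625
```

View pics/crop5.png

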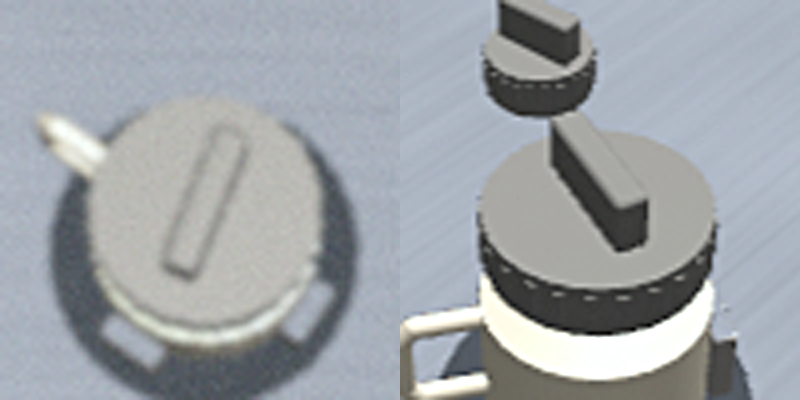

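The lid sits level and down on the pot. Its bar runs from about (233,130) to (182,272) in the top crop, roughly 78° clockwise of the handle at (70,140), and the gripper is clear.

```bash
python3 -c "
from station import ticket;print(ticket.finish_job())"
```

```text
the job is handed in; nothing more can be done
None
```

I handed the job in: the 100 mm lid is down level on the pot's rim, tightened about 78° clockwise to its hard stop and let go, and I never went near the wide lid; no verdict was returned.

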